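Stand the sample jar in the bottle clamp and set the clamp screw

TASK

Set the short white-capped sample jar upright on the plate of the bottle clamp, midway between the fixed fence and the sliding jaw; set it down without dropping or tipping it, and let go. Then turn the clamp's thumbscrew clockwise (seen from above) until it seats against its stop, back it off a quarter turn so that the glass is not pinched, and finish while still holding the thumbscrew's wing in the gripper at that setting. Leave the other glassware on the bench where it stands.

Things in the scene. Friction and masses are not known exactly. Their poses are not given: they have to be found in the camera images.
- jar_center (a point): Sample jar: round clear glass, 60 mm in diameter, 95 mm tall, straight-sided up to 72 mm above its foot, white paper band, flat white cap 54 mm wide; about 0.2 kg, upright on the bench at the start. The only jar with a white cap. This point is on its axis, 47.5 mm above its foot; z points up.
- clamp: Bottle clamp, fixed to the bench: dark steel plate 110 mm (its x) by 250 mm (its y), 18 mm thick. Origin on the bench under the plate's middle, z up. Fixed fence at its +y end; at its -y end a black block (64 x 70 mm, top 60 mm above the bench) bears the upright thumbscrew at x = 0, y = -75 mm. The jar stands on the plate between fence and jaw, at x = 0.
- fence_face (a point): Middle of the inner face of the fixed aluminium fence (90 mm wide, its top 55 mm above the bench); 36 mm above the bench, at y = +105 mm in the clamp's frame. Axes as the clamp's.
- jaw_face (a point): Middle of the face of the sliding jaw (60 mm wide, top 52 mm above the bench) that looks at the fence, 36 mm above the bench; axes as the clamp's. The screw drives it to the clamp's +y, 5 mm per radian, pushing the jar along the plate. At the start the slot between the faces is 68 to 73 mm wide, at the screw's stop 60.5 mm.
- wing (a point): Flat steel wing of the thumbscrew: 46 mm long (its x), 12 mm thick (its y), 30 mm tall (z up), on a 12 mm round stem 21 mm above the block. This point is the wing's centre, on the screw's upright axis, 96 mm above the bench. It turns without rising; grip it across its thickness from above.
- screw (a joint): Angle of the thumbscrew, rad; grows clockwise seen from above, and the wing's x axis lies along the clamp's x axis at 0. It seats against a hard stop at 3.2; at the start it stands 1.6 to 2.4 rad short of the stop. It turns with a friction of 0.08 N m and stays where it is left.
- bottle: Bystander: tall amber bottle with a black cap, 64 mm in diameter, 170 mm tall; origin under its foot. Not to be moved.
- flask: Bystander: stoppered conical flask, 74 mm wide at the foot, 136 mm tall; origin under its foot. Not to be moved.
- beaker: Bystander: small open glass beaker, 66 mm in diameter at the rim, 75 mm tall; origin under its foot. Not to be moved.

How it is judged (in metres and radians):
On the way, in this order (a step that is already met when the one before it is completed fails the run):
1. the jar stands upright on the clamp's plate between fence and jaw, let go, before the screw is driven home (x of jar_center in the frame of clamp between -0.022 and 0.022 m and y of jar_center in the frame of clamp between 0.05 and 0.08 m and z of jar_center in the frame of clamp between 0.06 and 0.071 m and angle between jar_center's own z axis and vertical below 0.1 rad and contact force between the fingers and jar below 0.1 N and linear speed of jar below 0.02 m/s and value of joint screw below 2.9 rad), for 0.2 s.
2. the thumbscrew is turned clockwise until it seats (value of joint screw above 3.12 rad and x of jar_center in the frame of clamp between -0.022 and 0.022 m and y of jar_center in the frame of clamp between 0.05 and 0.08 m and z of jar_center in the frame of clamp between 0.06 and 0.071 m and angle between jar_center's own z axis and vertical below 0.1 rad and contact force between the fingers and jar below 0.1 N), for 0.1 s.
At the end, for the whole second after the job is handed in: The screw stands a quarter turn (1.57 rad, within 0.3 rad) back from its stop and is still, the fingers grip its wing with more than 2 N, and the jar stands upright (within 0.1 rad) and still on the clamp's plate between fence and jaw, within 22 mm of the plate's midline, untouched by the fingers (x of jar_center in the frame of clamp between -0.022 and 0.022 m and y of jar_center in the frame of clamp between 0.05 and 0.08 m and z of jar_center in the frame of clamp between 0.06 and 0.071 m and angle between jar_center's own z axis and vertical below 0.1 rad and contact force between the fingers and jar below 0.1 N and linear speed of jar below 0.02 m/s and value of joint screw between 1.329 and 1.929 rad and velocity of joint screw between -0.05 and 0.05 rad/s and contact force between the fingers and screw above 2 N); the arm keeps its last pose, push and grip.
It fails at once if the jar is tipped (angle between jar_center's own z axis and vertical above 0.5 rad).
It fails at once if the jar is dropped (falls free by about 10 mm or more) (contact force between the fingers and jar below 0.05 N and linear speed of jar above 0.45 m/s).
It fails at once if the bottle is moved by more than 30 mm or tipped (distance of bottle from where it was at the start of the episode above 0.03 m or angle between bottle's own z axis and vertical above 0.4 rad).
It fails at once if the flask is moved by more than 30 mm or tipped (distance of flask from where it was at the start of the episode above 0.03 m or angle between flask's own z axis and vertical above 0.4 rad).
It fails at once if the beaker is moved by more than 30 mm or tipped (distance of beaker from where it was at the start of the episode above 0.03 m or angle between beaker's own z axis and vertical above 0.4 rad).
It also fails if it takes over 61 s, if anything falls off the work surface, if the arm or the gripper's body presses on something with over 40 N, if the wrist force passes 120 N, or if a joint passes its speed limit or range.

ROBOT

A 6-joint arm with a two-finger parallel gripper is mounted at the origin on the work surface. World frame = base frame: x ahead of the robot, y to its left, z up, the work surface at z = 0. Lengths are in m, angles in degrees, forces in N, time in s.
With the tool pointing down it reaches from about 0.35 to 0.875 m from the base axis. Payload 4.2 kg.
Tool frame: the origin (TCP) lies between the finger pads; the fingertips stand 14 mm ahead of it and the grasp point (between the pads) lies 5 mm behind it; x points along the fingers, y is the direction in which the jaws open and shut, and the axes are right-handed (so a half turn about x gives the same grasp; the last joint's range is limited). The gripper opens to 87 mm and grips with 3 to 60 N. Pads are 19 mm wide; open, the fingers measure 117 mm over their backs; the gripper's body (75 mm by 190 mm) begins 51 mm behind the grasp point.
Start: joints at [-51.704, 22.042, 0.453, 0, -68.411, -14.817], TCP at [0.249, -0.573, 0.237] pointing down, gripper open.
Joint ranges: [-179.83, 179.83], [-69.29, 118.12], [-61.27, 80.66], [-181.25, 117.63], [-171.15, -9.14], [-177.46, 177.46]. Speed limits (degrees/s): [159.86, 159.86, 180, 180, 180, 180].

INTERFACE

Orientations are given as a 3x3 rotation matrix whose columns are the frame's x, y, z axes.
In Python, from station import r, imaging, job gives the robot as it stands. The module is installed in compiled form; this text tells all that it offers.
- The arm moves only by the tool apply_moves, never from a script. Its arguments are lists of equal length, an entry for each row: "xyz": the shift along the tool's x, y, z in m, a list of three; "twist": the turn about the tool's x in degrees; "claw": the opening, from 0 (shut) to 1 (fully open). A call has 1 to 12 rows; each row shifts and turns the pose as measured when the row begins, along the tool's axes as they then stand; what a row does not reach is not made up. A row lasts 1/10 s, in which the tool goes at most 50 mm and 8.59 degrees, less where a joint would pass 70% of its speed; a pose out of reach is approached as far as the arm can. A call is refused whole if a number of a shift passes 0.05 or a number of a turn 8.59, either way. A call with a gripper value outside its range is refused whole. The fingers move at their own pace and stop on an object; the grip force is fixed at half the most. Time passes only in rows, so rows that do not move let the fingers close. It gives the time, the measured TCP pose, the force and the opening at its end, in the units of the state.
- r.sense(): the state, without advancing time (a new reading comes with each control period).
- imaging.capture(name): name is "scene" or "top" or "wrist"; returns a dict with "pixels" (480x640x3 uint8, red, green, blue), "mtx" (3x3 intrinsics, pixels), "distortion" ([k1, k2, p1, p2, k3] as OpenCV has them; the pictures are not rectified), "view" (4x4, takes a point from world to camera coordinates). Camera axes: x right, y down, z forward; pixel columns grow to the right and rows downward; lengths in m; the calibration is good to about 2 mm. A picture is of the moment at which its call begins. There is no depth.
- job.finish_job(): hands the job in, once; it reports no verdict.
Trained networks look in a picture, given as the dict that the camera call returned (one of the last four; its "shot" number tells which), for a name from the list of things; names that differ only in an ending like _2 or _b are one class to them, and where a whole thing is asked for, a point or a joint stands for the part that bears it (a point fixed in the world has none). Each returns a list of dicts, best first, with "p" (0 to 1); they miss things now and then, are a little off and sometimes report something else, mostly with a low value. They report only what shows in the picture. A call takes as long as a camera call.
- imaging.regions_of(query, picture): "mask" (480x640 bool, what is visible of it) and "centre" ([column, row] in pixels, amid what is visible of it).
The state is a dict: "time_s": time; "joints": joint angles; "joint_velocities": joint speeds; "effort": joint torques, N m; "tcp_pos": TCP position; "ee_rot": TCP orientation; "wrist_force": force on the tool from outside, world axes, zero at the start; "moment": the same for the moment, N m; "gripper_width": opening from 0.0 (shut) to 1.0 (fully open).
Only numpy, scipy, OpenCV 4.12 (cv2) and the standard library are available. Lean on these libraries where they do the work, as an engineer would, in place of code of your own. Each camera call takes 0.05 s, during which the arm holds its last target.

## Working session

There is one attempt and no reset: what is moved stays moved. The work goes in short steps, Python scripts to look and compute and a tool call to move; the robot and the scene stay as the last step left them, time stands still between calls to the robot, and variables do not carry over. Pictures are saved under pics/ and viewed, and the job is handed in when it is done.

Besides the shell and the picture viewer there is one more tool, called after "Emit:" as name(argument=value, ...) on one line, values as JSON. apply_moves: Moves the arm, as the interface text tells. Its arguments: {"type":"object","properties":{"xyz":{"type":"array","items":{"type":"array","items":{"type":"number"}}},"twist":{"type":"array","items":{"type":"number"}},"claw":{"type":"array","items":{"type":"number"}}},"required":["xyz","twist","claw"]}

```bash
mkdir -p pics; cat > h.py <<'E'
from station import r, imaging, job
import numpy as np, cv2
def cap(n,f):
    p=imaging.capture(n); cv2.imwrite('pics/'+f+'.png',p['pixels'][:,:,::-1]); return p
def ray(p,uv):
    u=cv2.undistortPoints(np.array([[uv]],float),np.array(p['mtx']),np.array(p['distortion']))[0,0]
    V=np.array(p['view']); R=V[:3,:3]; c=-R.T@V[:3,3]; d=R.T@np.array([u[0],u[1],1]); return c,d
def onz(p,uv,z):
    c,d=ray(p,uv); return c+d*(z-c[2])/d[2]
def proj(p,X):
    V=np.array(p['view']); 
    return cv2.projectPoints(np.array(X,float).reshape(-1,3),cv2.Rodrigues(V[:3,:3])[0],V[:3,3],np.array(p['mtx']),np.array(p['distortion']))[0][:,0]
E
python3 - <<'E'
from h import *
s=r.sense();print(s)
for n in ['scene','top']:
    p=cap(n,n+'1')
    print(n,np.round(p['view'],3).tolist(),np.round(p['mtx'],0).tolist())
    for q in ['jar_center','clamp','wing','jaw_face','fence_face','bottle','flask','beaker']:
        for o in imaging.regions_of(q,p)[:2]:
            ys,xs=np.nonzero(o['mask']); print(q,round(o['p'],2),np.round(o['centre'],1),xs.min(),xs.max(),ys.min(),ys.max())
E
```

```text
{'time_s': 0.0, 'joints': array([-5.17021378e+01,  2.20921671e+01,  3.82239380e-01, -3.05760219e-02,
       -6.84119704e+01, -1.48188258e+01]), 'joint_velocities': array([-0.01148131,  0.06602511,  0.03256276,  0.00058029,  0.05951835,
       -0.02892929]), 'effort': array([ 3.30953771e-04, -3.90670002e+01,  1.87401831e+01,  4.21983853e+00,
        1.09023205e-02, -2.13867725e-04]), 'tcp_pos': array([ 0.2488365 , -0.57271764,  0.23545746]), 'ee_rot': array([[-9.29068833e-04, -3.98231908e-01,  9.17284299e-01],
       [ 1.97717075e-03,  9.17282170e-01,  3.98232986e-01],
       [-9.99997614e-01,  2.18361354e-03, -6.48457957e-05]]), 'wrist_force': array([ 0.12128008, -1.00317396,  0.11330536]), 'moment': array([ 0.01042383,  0.00952883, -0.03719553]), 'gripper_width': 0.9993565356047711}
scene [[0.557, 0.831, -0.011, -0.326], [0.642, -0.439, -0.629, -0.256], [-0.527, 0.343, -0.777, 1.019], [0.0, 0.0, 0.0, 1.0]] [[440.0, 0.0, 326.0], [0.0, 440.0, 240.0], [0.0, 0.0, 1.0]]
jar_center 0.77 [414.  169.2] 396 432 145 200
jar_center 0.27 [196.4 347.8] 184 206 327 364
clamp 0.95 [246.  343.3] 163 333 264 420
wing 0.71 [352.  197.1] 334 371 152 237
wing 0.61 [198.7 345.5] 184 206 326 364
jaw_face 0.84 [255.3 327.6] 221 278 302 358
fence_face 0.74 [246.7 342.6] 163 334 263 421
bottle 0.89 [349.3 198.3] 334 371 151 237
flask 0.72 [488.6 228.9] 464 511 184 255
beaker 0.78 [409.  272.2] 390 432 246 301
top [[0.131, -0.991, 0.002, -0.022], [-0.965, -0.128, -0.228, 0.559], [0.226, 0.028, -0.974, 1.013], [0.0, 0.0, 0.0, 1.0]] [[591.0, 0.0, 316.0], [0.0, 591.0, 246.0], [0.0, 0.0, 1.0]]
jar_center 0.7 [175.9 290.5] 156 197 269 308
clamp 0.9 [409.2 260.8] 342 475 232 290
wing 0.62 [457.  246.2] 446 469 240 260
jaw_face 0.86 [398.2 256.8] 391 430 241 275
fence_face 0.64 [408.3 259.7] 343 475 232 290
fence_face 0.6 [456.6 247.6] 445 469 240 261
bottle 0.89 [256.7 294.8] 240 279 272 315
flask 0.64 [181.  199.9] 163 203 175 220
```

View pics/scene1.png

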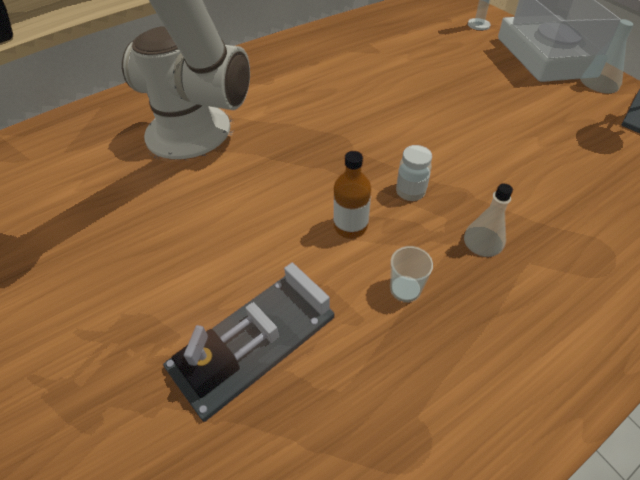

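View pics/top1.png

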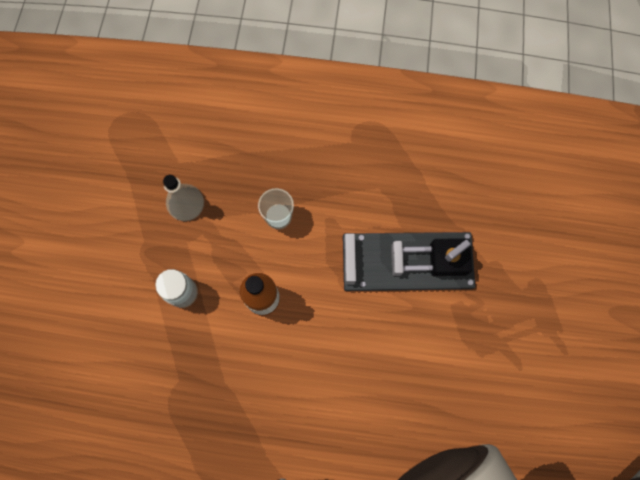

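The scene shows the jar with its white cap at about (414,170). The amber bottle is at (352,200), the beaker at (409,272), the flask at (488,228) and the clamp at (246,343). In the top view the clamp spans about (342..475, 232..290), the jar is at (176,290) and the wing at (458,249). I'll zoom in for precise corners.

```bash
python3 - <<'E'
import cv2
t=cv2.imread('pics/top1.png'); s=cv2.imread('pics/scene1.png')
cv2.imwrite('pics/topc.png',cv2.resize(t[220:300,335:485],None,fx=5.2,fy=5.2,interpolation=cv2.INTER_CUBIC))
cv2.imwrite('pics/topj.png',cv2.resize(t[260:320,145:205],None,fx=8,fy=8,interpolation=cv2.INTER_CUBIC))
cv2.imwrite('pics/scj.png',cv2.resize(s[130:210,380:450],None,fx=7,fy=7,interpolation=cv2.INTER_CUBIC))
E
```

```text
(no output)
```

View pics/topc.png

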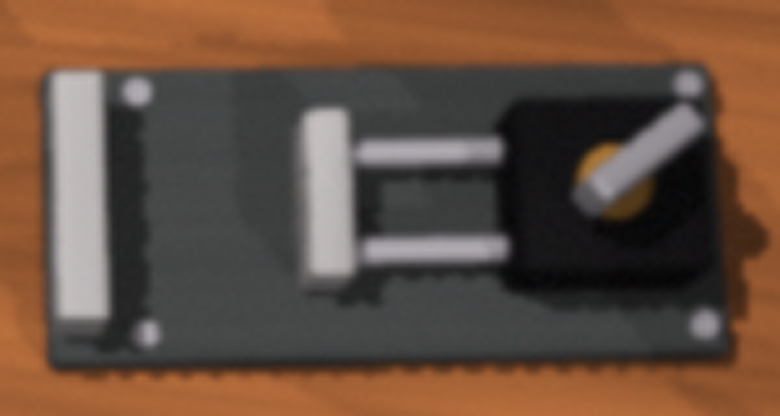

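View pics/topj.png

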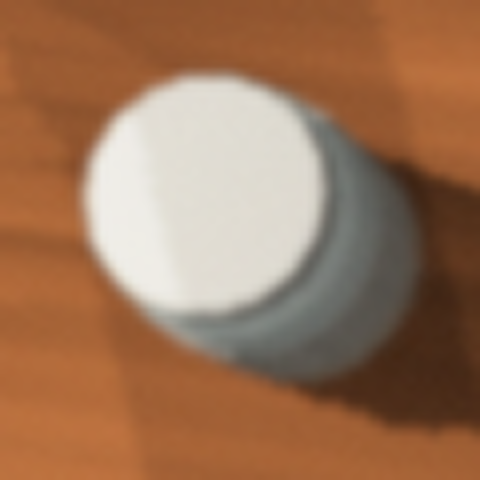

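View pics/scj.png

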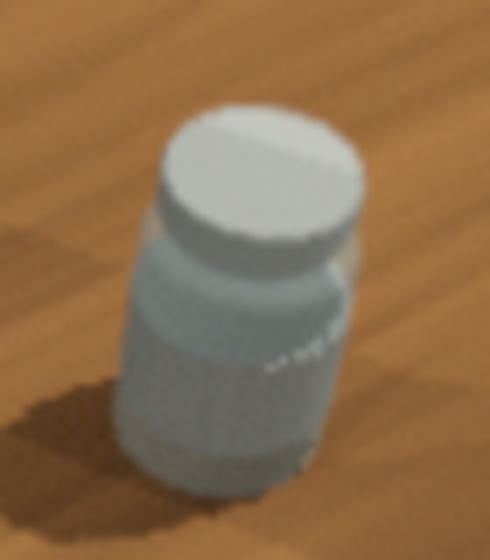

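```bash
cat >> h.py <<'E'
E
python3 - <<'E'
from h import *
from scipy.optimize import least_squares
t=imaging.capture('top'); s=imaging.capture('scene')
T=lambda a,b:(a/5.2+335-.4,b/5.2+220-.4)
j1=onz(t,(206/8+145-.4,193/8+260-.4),.095); j2=onz(s,(264/7+380-.4,172/7+130-.4),.095); print('jar',j1,j2)
loc=np.array([[55,125,18],[55,-125,18],[-55,-125,18],[-55,125,18]])/1e3
uv=np.array([T(48,70),T(710,64),T(733,360),T(53,367)])
uvs=np.array([[0,0]])
def W(q,L):
    c,n=np.cos(q[2]),np.sin(q[2]); return np.c_[q[0]+c*L[:,0]-n*L[:,1],q[1]+n*L[:,0]+c*L[:,1],L[:,2]]
f=lambda q:(proj(t,W(q,loc))-uv).ravel()
o=least_squares(f,[.5,-.1,0]);q=o.x;print('clamp',q[:2],np.degrees(q[2]),o.fun.round(1))
print('fence/jaw/wing pts scene',proj(s,W(q,np.vstack([loc,[[0,-.075,.111],[.032,-.04,.06],[-.045,.105,.055],[.045,.105,.055]]]))).round(1))
def loc_(X):
    c,n=np.cos(q[2]),np.sin(q[2]); d=X-np.array([q[0],q[1],0]); return np.array([c*d[0]+n*d[1],-n*d[0]+c*d[1],X[2]])*1e3
print('fence inner',loc_(onz(t,T(103,72),.055)),loc_(onz(t,T(109,318),.055)))
print('jaw',loc_(onz(t,T(305,108),.052)),loc_(onz(t,T(304,275),.052)),loc_(onz(t,T(350,108),.052)))
a=onz(t,T(692,110),.111);b=onz(t,T(592,197),.111);print('wing ends',loc_(a),loc_(b)); d=a-b; print('wing ang world',np.degrees(np.arctan2(d[1],d[0])))
def Wp(x,y): return W(q,np.array([[x,y,0]]))[0]
print('target jar',Wp(0,.07),'wing',Wp(0,-.075))
for n,uvb,z in [('bottle top',(255,285),.17),('beaker rim',(276.5,206),.075),('flask top',(171,182),.136)]: print(n,onz(t,uvb,z))
E
```

```text
jar [0.44782095 0.29583861 0.095     ] [0.44734494 0.29849219 0.095     ]
clamp [ 0.56172932 -0.1264704 ] 8.08554356454709 [-0.7  0.1  0.9  0.3  0.4 -0.4 -0.5 -0. ]
fence/jaw/wing pts scene [[333.  312.9]
 [198.2 419.4]
 [158.8 362.8]
 [289.  270.5]
 [190.4 339.9]
 [233.5 357. ]
 [281.4 267.9]
 [318.6 304.2]]
fence inner [ 44.87155639 105.97406263  55.        ] [-43.77376548 106.02221655  55.        ]
jaw [31.77439353 33.97578073 52.        ] [-28.68655207  36.68506461  52.        ] [31.63009232 17.8447086  52.        ]
wing ends [ 15.61146932 -89.98021782 111.        ] [-14.14722253 -53.69749385 111.        ]
wing ang world -42.55622861892064
target jar [ 0.55188372 -0.05716626  0.        ] wing [ 0.57227818 -0.20072484  0.        ]
bottle top [0.45446621 0.13800518 0.17      ]
beaker rim [0.6188431  0.13318628 0.075     ]
flask top [0.62062907 0.31781407 0.136     ]
```

Emit:
apply_moves(xyz=[[0,0.02,0.015],[0,0.04,0.029],[0,0.04,0.029],[0,0.04,0.029],[0,0.04,0.029],[0,0.04,0.029],[0,0.04,0.029],[0,0.04,0.029],[0,0.04,0.029],[0,0.04,0.029],[0,0.04,0.029],[0,0.04,0.029]], twist=[0,0,0,0,0,0,0,0,0,0,0,0], claw=[1,1,1,1,1,1,1,1,1,1,1,1])

```text
time_s: 2.2
tcp_pos: [0.3747, -0.0138, 0.2369]
ee_rot: [[0.01, -0.388, 0.921], [-0.001, 0.922, 0.388], [-1.0, -0.005, 0.009]]
wrist_force: [0.5, 0.1, -0.1]
gripper_width: 1.002
```

```bash
cat > go.py <<'E'
from h import *
import sys
s=r.sense(); R=np.array(s['ee_rot']); p=np.array(s['tcp_pos'])
yaw=np.degrees(np.arctan2(R[1,1],R[0,1]))
print('t',round(s['time_s'],2),'p',p.round(4),'yaw',yaw.round(2),'j',np.round(s['joints'],1),'F',np.round(s['wrist_force'],1),'M',np.round(s['moment'],2),'w',round(s['gripper_width'],3),'xaxis',R[:,0].round(4))
if len(sys.argv)>1:
    t=np.array([float(a) for a in sys.argv[1:4]])
    print('tool shift',(R.T@(t-p)).round(4))
    if len(sys.argv)>4: print('twist',((yaw-float(sys.argv[4])+90)%180-90).round(2))
E
python3 go.py .4475 .297 .23 8
```

```text
t 2.2 p [ 0.3747 -0.0138  0.2369] yaw 112.85 j [ 23.4  -3.9 -31.5   0.3 -61.8 -90.7] F [ 0.5  0.1 -0.1] M [-0.06 -0.1   0.01] w 1.002 xaxis [ 0.0102 -0.0011 -0.9999]
tool shift [0.0073 0.2582 0.1877]
twist -75.15
```

Emit:
apply_moves(xyz=[[0,0.038,0.028],[0,0.038,0.028],[0,0.038,0.028],[0,0.038,0.028],[0,0.038,0.028],[0,0.038,0.028],[0,0.02,0.014]], twist=[0,0,0,0,0,0,0], claw=[1,1,1,1,1,1,1])

```text
time_s: 2.9
tcp_pos: [0.4456, 0.3024, 0.2414]
ee_rot: [[0.019, -0.396, 0.918], [0.004, 0.918, 0.396], [-1.0, -0.004, 0.019]]
wrist_force: [0.3, 0.0, -0.3]
gripper_width: 0.998
```

Emit:
apply_moves(xyz=[[0,0,0],[0,0,0],[0,0,0],[0,0,0],[0,0,0],[0,0,0],[0,0,0],[0,0,0],[0,0,0],[0,0,0]], twist=[-8,-8,-8,-8,-8,-8,-8,-8,-8,-3], claw=[1,1,1,1,1,1,1,1,1,1])

```text
time_s: 3.9
tcp_pos: [0.446, 0.3081, 0.2406]
ee_rot: [[0.019, -0.979, -0.205], [0.004, -0.205, 0.979], [-1.0, -0.02, 0.0]]
wrist_force: [0.2, -0.7, -0.9]
gripper_width: 1.0
```

```bash
python3 go.py .4475 .297 .23 8; python3 -c "
from h import *
cap('wrist','w1')"
```

```text
t 3.9 p [0.446  0.3081 0.2406] yaw -168.18 j [ 52.2  13.3 -11.9   0.8 -64.  -40.7] F [ 0.2 -0.7 -0.9] M [-0.02  0.19  0.  ] w 1.0 xaxis [ 0.0191  0.0043 -0.9998]
tool shift [ 0.0106  0.0011 -0.0112]
twist 3.82
```

View pics/w1.png

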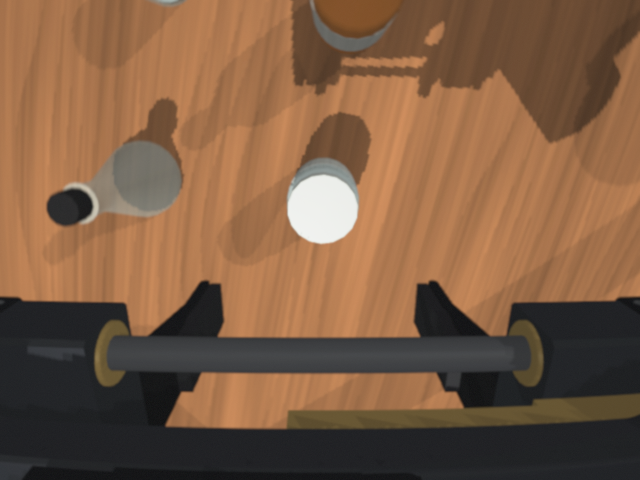

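The wrist view shows the white cap at (323,208), centred between the fingers. The flask is at (140,180), well clear. I'll refine the jar's position from this view.

```bash
python3 - <<'E'
from h import *
p=imaging.capture('wrist')
im=p['pixels'].astype(int); m=((im.min(2)>150)&(im.max(2)-im.min(2)<30)).astype('uint8')
n,l,st,c=cv2.connectedComponentsWithStats(m)
for i in range(1,n):
    if st[i,4]>500: print(st[i],c[i],onz(p,c[i],.095))
E
python3 go.py .4475 .2965 .15 8
```

```text
[ 287  174   71   69 3895] [322.22284981 207.83594352] [0.44935419 0.29625147 0.095     ]
t 4.0 p [0.446  0.3081 0.2406] yaw -168.41 j [ 52.2  13.3 -11.9   0.8 -64.  -40.9] F [-0.3  0.6  0.3] M [-0.03  0.13  0.01] w 1.001 xaxis [ 0.019   0.0043 -0.9998]
tool shift [ 0.0905  0.0026 -0.0117]
twist 3.59
```

Emit:
apply_moves(xyz=[[0,0.001,-0.012],[0.04,0.001,0],[0.04,0,0],[0.03,0,0],[0.01,0,0],[0,0,0]], twist=[3.5,0,0,0,0,0], claw=[1,1,1,1,1,1])

```text
time_s: 4.6
tcp_pos: [0.4511, 0.298, 0.1203]
ee_rot: [[0.025, -0.991, -0.13], [0.01, -0.13, 0.991], [-1.0, -0.026, 0.007]]
wrist_force: [-0.4, 0.3, 1.3]
gripper_width: 1.002
```

```bash
python3 go.py .448 .2965 .052 8
```

```text
t 4.6 p [0.4511 0.298  0.1203] yaw -172.54 j [ 51.1  19.9 -22.    1.1 -46.8 -44.3] F [-0.4  0.3  1.3] M [-0.07  0.13  0.02] w 1.002 xaxis [ 0.0254  0.0099 -0.9996]
tool shift [ 0.0682  0.0051 -0.0016]
twist -0.54
```

Emit:
apply_moves(xyz=[[0.02,0.003,-0.001],[0.02,0.001,0],[0.015,0,0],[0.01,0,0],[0,0,0]], twist=[0,0,0,0,0], claw=[1,1,1,1,1])

```text
time_s: 5.1
tcp_pos: [0.454, 0.3026, 0.0614]
ee_rot: [[0.037, -0.991, -0.13], [0.021, -0.129, 0.991], [-0.999, -0.04, 0.016]]
wrist_force: [0.6, -0.6, -0.5]
gripper_width: 1.004
```

```bash
python3 go.py .448 .2965 .052 8
```

```text
t 5.1 p [0.454  0.3026 0.0614] yaw -172.57 j [ 51.2  24.6 -25.5   1.5 -37.7 -44.9] F [ 0.6 -0.6 -0.5] M [-0.07  0.17  0.02] w 1.004 xaxis [ 0.0372  0.021  -0.9991]
tool shift [ 0.0091  0.0071 -0.0054]
twist -0.57
```

Emit:
apply_moves(xyz=[[-0.01,0,0],[-0.01,0,0],[-0.01,0,0],[-0.01,0,0],[-0.01,0,0],[-0.01,0,0],[0,0,0]], twist=[0,0,0,0,0,0,0], claw=[1,1,1,1,1,1,1])

```text
time_s: 5.8
tcp_pos: [0.454, 0.3038, 0.1334]
ee_rot: [[0.046, -0.99, -0.131], [0.03, -0.13, 0.991], [-0.998, -0.05, 0.024]]
wrist_force: [0.2, -0.1, -0.6]
gripper_width: 1.004
```

```bash
python3 go.py .448 .2965 .052 8
```

```text
t 5.8 p [0.454  0.3038 0.1334] yaw -172.54 j [ 51.3  18.7 -21.6   1.4 -46.7 -44.8] F [ 0.2 -0.1 -0.6] M [-0.05  0.14 -0.01] w 1.004 xaxis [ 0.046   0.03   -0.9985]
tool shift [ 0.0808  0.0109 -0.0084]
twist -0.54
```

Emit:
apply_moves(xyz=[[0,0,0],[0,0,0],[0,0,0],[0,0,0],[0,0,0],[0,0,0]], twist=[0,0,0,0,0,0], claw=[1,1,1,1,1,1])

```text
time_s: 6.4
tcp_pos: [0.453, 0.3028, 0.1315]
ee_rot: [[0.043, -0.991, -0.13], [0.027, -0.129, 0.991], [-0.999, -0.046, 0.021]]
wrist_force: [-0.3, -0.0, -0.4]
gripper_width: 0.997
```

```bash
python3 go.py .448 .2965 .052 8
```

```text
t 6.4 p [0.453  0.3028 0.1315] yaw -172.57 j [ 51.3  18.9 -21.7   1.3 -46.7 -44.8] F [-0.3 -0.  -0.4] M [-0.05  0.12 -0.07] w 0.997 xaxis [ 0.0429  0.027  -0.9987]
tool shift [ 0.079   0.0095 -0.0073]
twist -0.57
```

Emit:
apply_moves(xyz=[[0.035,0.005,-0.004],[0.035,0.005,-0.004],[0,0,0]], twist=[0,0,0], claw=[1,1,1])

```text
time_s: 6.7
tcp_pos: [0.4483, 0.2966, 0.0606]
ee_rot: [[0.046, -0.99, -0.131], [0.03, -0.13, 0.991], [-0.998, -0.05, 0.024]]
wrist_force: [0.4, -1.5, -0.2]
gripper_width: 0.998
```

```bash
python3 go.py .448 .2965 .052 8
```

```text
t 6.7 p [0.4483 0.2966 0.0606] yaw -172.55 j [ 51.3  23.8 -27.3   1.7 -36.  -45.2] F [ 0.4 -1.5 -0.2] M [-0.15  0.29  0.  ] w 0.998 xaxis [ 0.0461  0.0302 -0.9985]
tool shift [ 0.0086  0.0008 -0.0003]
twist -0.55
```

Emit:
apply_moves(xyz=[[0,0,0],[0,0,0],[0,0,0],[0,0,0],[0,0,0],[0,0,0],[0,0,0],[0,0,0],[0,0,0],[0,0,0],[0,0,0],[0,0,0]], twist=[0,0,0,0,0,0,0,0,0,0,0,0], claw=[1,1,1,1,1,1,1,1,1,1,1,1])

```text
time_s: 7.9
tcp_pos: [0.4516, 0.3001, 0.0669]
ee_rot: [[0.054, -0.99, -0.133], [0.038, -0.131, 0.991], [-0.998, -0.058, 0.03]]
wrist_force: [0.5, -0.7, 0.3]
gripper_width: 1.001
```

```bash
python3 go.py .448 .2965 .052 8
```

```text
t 7.9 p [0.4516 0.3001 0.0669] yaw -172.47 j [ 51.3  23.3 -26.8   1.8 -36.3 -45.2] F [ 0.5 -0.7  0.3] M [-0.04  0.22 -0.01] w 1.001 xaxis [ 0.0539  0.0377 -0.9978]
tool shift [ 0.0146  0.0049 -0.0036]
twist -0.47
```

Emit:
apply_moves(xyz=[[-0.035,0.004,-0.003],[-0.03,0,0],[0,0,0],[0,0,0]], twist=[0,0,0,0], claw=[1,1,1,1])

```text
time_s: 8.3
tcp_pos: [0.4438, 0.2934, 0.132]
ee_rot: [[0.051, -0.99, -0.132], [0.035, -0.131, 0.991], [-0.998, -0.055, 0.028]]
wrist_force: [-0.3, -0.4, -0.7]
gripper_width: 1.001
```

```bash
python3 go.py .448 .2965 .052 8
```

```text
t 8.3 p [0.4438 0.2934 0.132 ] yaw -172.47 j [ 51.6  17.4 -23.9   1.5 -45.2 -45. ] F [-0.3 -0.4 -0.7] M [-0.06  0.25 -0.01] w 1.001 xaxis [ 0.0513  0.0347 -0.9981]
tool shift [ 0.0801 -0.0001  0.0003]
twist -0.47
```

Emit:
apply_moves(xyz=[[0,0,0],[0,0,0],[0,0,0],[0,0,0],[0,0,0],[0,0,0]], twist=[0,0,0,0,0,0], claw=[1,1,1,1,1,1])

```text
time_s: 8.9
tcp_pos: [0.4426, 0.292, 0.1281]
ee_rot: [[0.046, -0.99, -0.132], [0.029, -0.131, 0.991], [-0.998, -0.05, 0.023]]
wrist_force: [-0.0, 0.4, 0.5]
gripper_width: 0.999
```

```bash
python3 go.py .448 .2965 .052 8; python3 -c "
from h import *
for i in range(4):
  print(np.round(r.sense()['joints'],3)); imaging.capture('top')"
```

```text
t 8.9 p [0.4426 0.292  0.1281] yaw -172.49 j [ 51.6  17.7 -24.1   1.5 -45.2 -45. ] F [-0.   0.4  0.5] M [-0.06  0.19  0.  ] w 0.999 xaxis [ 0.0464  0.0293 -0.9985]
tool shift [ 0.0764 -0.0021  0.002 ]
twist -0.49
[ 51.551  17.725 -24.15    1.461 -45.164 -45.008]
[ 51.552  17.719 -24.151   1.458 -45.165 -45.011]
[ 51.553  17.711 -24.149   1.46  -45.164 -45.009]
[ 51.549  17.699 -24.142   1.462 -45.166 -45.011]
```

Emit:
apply_moves(xyz=[[0,0,0],[0,0,0],[0,0,0],[0,0,0],[0,0,0],[0,0,0],[0,0,0],[0,0,0]], twist=[0,0,0,0,0,0,0,0], claw=[1,1,1,1,1,1,1,1])

```text
time_s: 9.9
tcp_pos: [0.4428, 0.2922, 0.1288]
ee_rot: [[0.047, -0.99, -0.132], [0.03, -0.131, 0.991], [-0.998, -0.051, 0.024]]
wrist_force: [0.1, 0.3, 0.6]
gripper_width: 0.997
```

```bash
python3 go.py .448 .2965 .052 8
```

```text
t 9.9 p [0.4428 0.2922 0.1288] yaw -172.49 j [ 51.6  17.7 -24.1   1.5 -45.2 -45. ] F [0.1 0.3 0.6] M [-0.03  0.23  0.03] w 0.997 xaxis [ 0.0473  0.0304 -0.9984]
tool shift [ 0.077  -0.0018  0.0017]
twist -0.49
```

Emit:
apply_moves(xyz=[[0.04,-0.001,0.001],[0.038,0,0],[0,0,0],[0,0,0],[0,0,0],[0,0,0],[0,0,0],[0,0,0]], twist=[0,0,0,0,0,0,0,0], claw=[1,1,1,1,1,1,1,1])

```text
time_s: 10.7
tcp_pos: [0.4514, 0.3, 0.0571]
ee_rot: [[0.058, -0.989, -0.134], [0.041, -0.132, 0.99], [-0.997, -0.063, 0.033]]
wrist_force: [0.2, -0.0, 0.3]
gripper_width: 1.004
```

```bash
python3 go.py .448 .2965 .052 8
```

```text
t 10.7 p [0.4514 0.3    0.0571] yaw -172.4 j [ 51.4  24.1 -27.6   2.  -34.4 -45.3] F [ 0.2 -0.   0.3] M [-0.05  0.2   0.  ] w 1.004 xaxis [ 0.0581  0.0414 -0.9975]
tool shift [ 0.0048  0.0041 -0.0032]
twist -0.4
```

Emit:
apply_moves(xyz=[[0.005,0.004,-0.003],[0,0,0],[0,0,0],[0,0,0],[0,0,0],[0,0,0],[0,0,0],[0,0,0]], twist=[0,0,0,0,0,0,0,0], claw=[1,0.8,0.7,0.6,0.4,0.3,0.3,0.3])

```text
time_s: 11.5
tcp_pos: [0.4481, 0.2967, 0.0526]
ee_rot: [[0.059, -0.989, -0.134], [0.043, -0.132, 0.99], [-0.997, -0.064, 0.034]]
wrist_force: [-0.5, 0.4, 0.4]
gripper_width: 0.688
```

```bash
python3 go.py .448 .2965 .052 8;  python3 -c "
from h import *
cap('scene','s2');cap('wrist','w2')"
```

```text
t 11.5 p [0.4481 0.2967 0.0526] yaw -172.4 j [ 51.4  24.1 -28.6   2.1 -33.3 -45.5] F [-0.5  0.4  0.4] M [-0.08  0.26 -0.02] w 0.688 xaxis [ 0.0592  0.0426 -0.9973]
tool shift [ 0.0005  0.0001 -0.0002]
twist -0.4
```

View pics/w2.png

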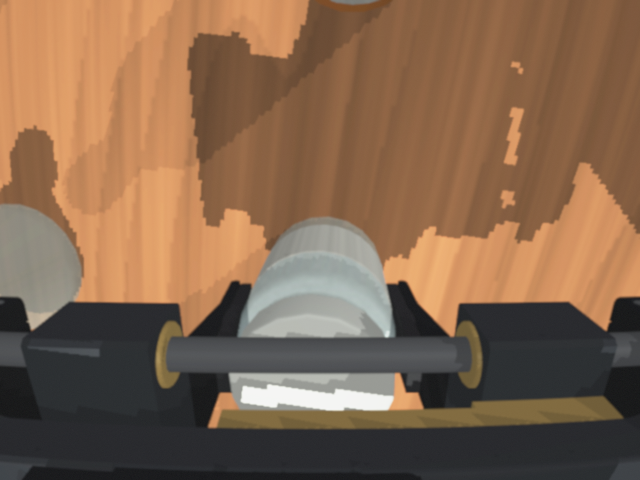

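View pics/s2.png

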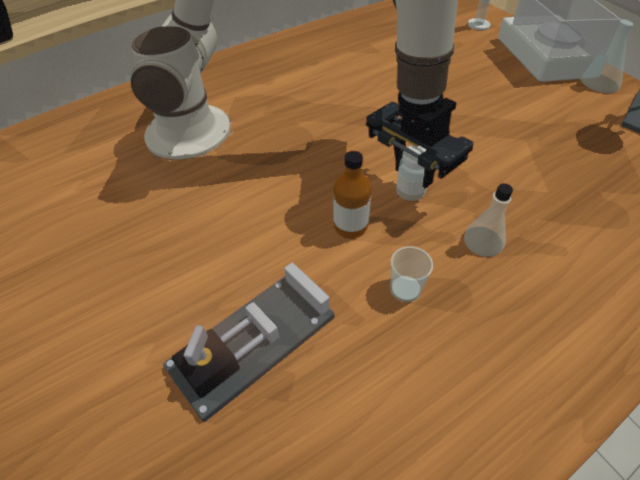

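The jar is gripped: the width of 0.688 corresponds to about 60 mm, and nothing else has been disturbed. Next I lift it above the height of the bottle.

Emit:
apply_moves(xyz=[[-0.01,0,0],[-0.02,0,0],[-0.03,0,0],[-0.03,0,0],[-0.03,0,0],[-0.03,0,0],[-0.03,0,0],[-0.02,0,0],[0,0,0],[0,0,0]], twist=[0,0,0,0,0,0,0,0,0,0], claw=[0.3,0.3,0.3,0.3,0.3,0.3,0.3,0.3,0.3,0.3])

```text
time_s: 12.6
tcp_pos: [0.4306, 0.2834, 0.2572]
ee_rot: [[0.046, -0.99, -0.131], [0.034, -0.129, 0.991], [-0.998, -0.05, 0.028]]
wrist_force: [-0.8, -0.0, -3.9]
gripper_width: 0.686
```

```bash
python3 go.py .552 -.058 .26 8
```

```text
t 12.6 p [0.4306 0.2834 0.2572] yaw -172.58 j [ 51.9   8.8 -15.3   1.  -62.8 -44.9] F [-0.8 -0.  -3.9] M [-0.11  0.28 -0.03] w 0.686 xaxis [ 0.0457  0.0342 -0.9984]
tool shift [-0.0089 -0.0764 -0.3541]
twist -0.58
```

Emit:
apply_moves(xyz=[[0,-0.003,-0.015],[-0.001,-0.007,-0.03],[-0.001,-0.007,-0.035],[-0.001,-0.008,-0.035],[-0.001,-0.008,-0.035],[-0.001,-0.008,-0.035],[-0.001,-0.008,-0.035],[-0.001,-0.008,-0.035],[-0.001,-0.007,-0.035],[0,-0.005,-0.025],[0,0,0],[0,0,0]], twist=[0,0,0,0,0,0,0,0,0,0,0,0], claw=[0.3,0.3,0.3,0.3,0.3,0.3,0.3,0.3,0.3,0.3,0.3,0.3])

```text
time_s: 13.8
tcp_pos: [0.5324, -0.0417, 0.2373]
ee_rot: [[0.004, -0.992, -0.126], [0.02, -0.126, 0.992], [-1.0, -0.006, 0.019]]
wrist_force: [-0.2, -0.1, -3.1]
gripper_width: 0.688
```

```bash
python3 go.py .552 -.058 .26 8
```

```text
t 13.8 p [ 0.5324 -0.0417  0.2373] yaw -172.74 j [ 12.3  13.1 -11.9  -1.2 -64.6  -4.6] F [-0.2 -0.1 -3.1] M [ 0.03  0.09 -0.04] w 0.688 xaxis [ 0.0035  0.0195 -0.9998]
tool shift [-0.0229 -0.0176 -0.0182]
twist -0.74
```

Emit:
apply_moves(xyz=[[0.02,-0.009,-0.009],[0.03,-0.008,-0.008],[0.03,-0.001,-0.002],[0.02,0,0],[0,0,0],[0,0,0],[0,0,0],[0,0,0]], twist=[-0.7,0,0,0,0,0,0,0], claw=[0.3,0.3,0.3,0.3,0.3,0.3,0.3,0.3])

```text
time_s: 14.6
tcp_pos: [0.5513, -0.0528, 0.133]
ee_rot: [[0.0, -0.989, -0.146], [0.02, -0.146, 0.989], [-1.0, -0.003, 0.019]]
wrist_force: [-0.4, -0.5, -3.2]
gripper_width: 0.688
```

```bash
python3 go.py .552 -.058 .0706 8; python3 - <<'E'
from h import *
for n in ['scene','top','wrist']:
    p=cap(n,n[0]+'3')
s=cv2.imread('pics/s3.png');t=cv2.imread('pics/t3.png')
a=cv2.resize(s[230:400,160:360],None,fx=3.9,fy=3.4);cv2.imwrite('pics/s3c.png',a)
cv2.imwrite('pics/t3c.png',cv2.resize(t[190:310,300:490],None,fx=4.2,fy=4.2))
E
```

```text
t 14.6 p [ 0.5513 -0.0528  0.133 ] yaw -171.61 j [ 10.7  20.9 -17.2  -1.4 -51.7  -1.4] F [-0.4 -0.5 -3.2] M [-0.01  0.05  0.01] w 0.688 xaxis [ 4.000e-04  1.950e-02 -9.998e-01]
tool shift [ 0.0623  0.0003 -0.0064]
twist 0.39
```

View pics/s3c.png

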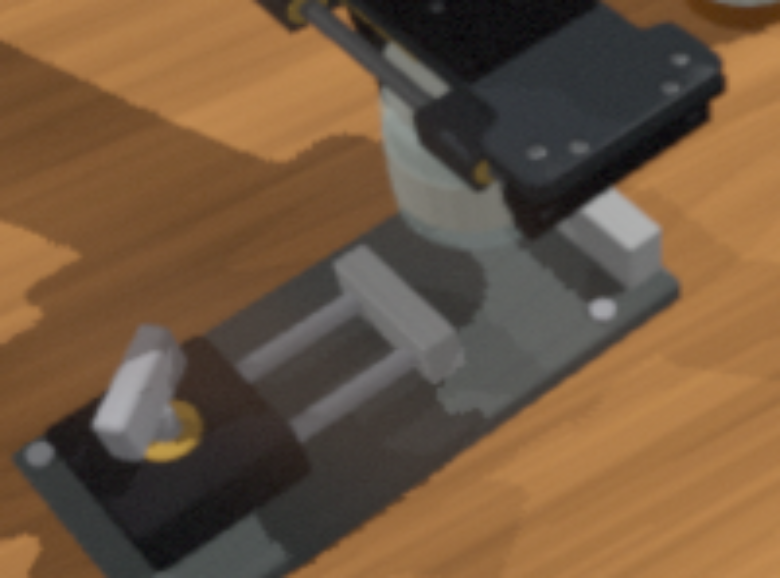

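View pics/t3c.png

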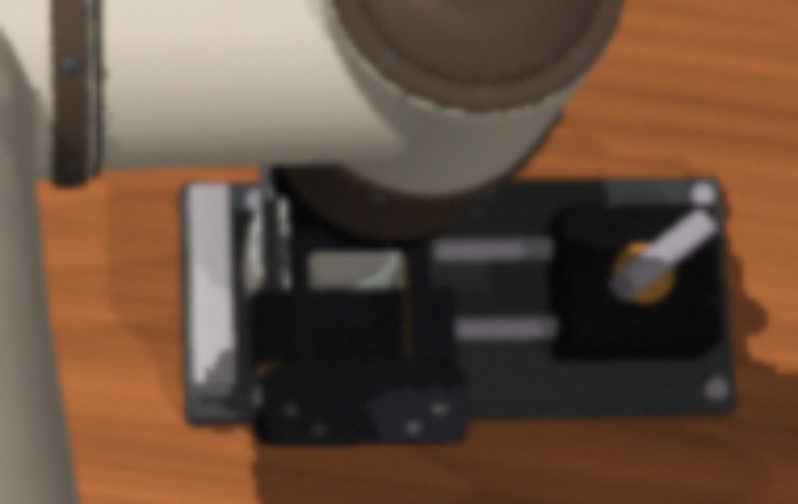

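View pics/w3.png

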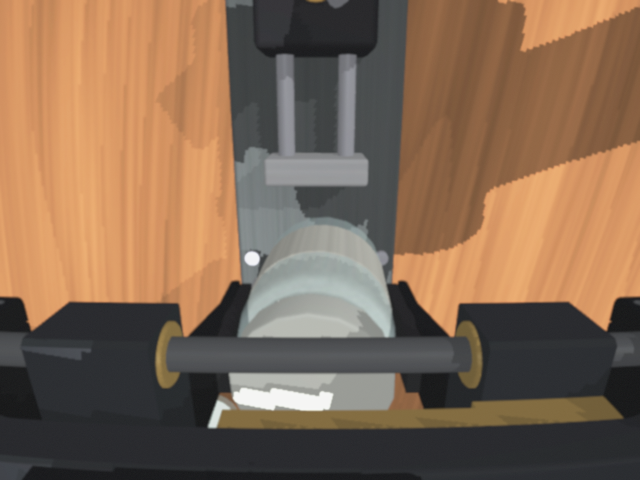

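The wrist view shows the jar in line with the jaw: jaw columns 265–368, jar centre about 316. The wing is unchanged. I'll descend to just above the plate.

Emit:
apply_moves(xyz=[[0.02,0,-0.004],[0.02,0,-0.002],[0.01,0,0],[0,0,0],[0,0,0],[0,0,0],[0,0,0]], twist=[0.3,0,0,0,0,0,0], claw=[0.3,0.3,0.3,0.3,0.3,0.3,0.3])

```text
time_s: 15.45
tcp_pos: [0.5559, -0.0578, 0.087]
ee_rot: [[0.012, -0.99, -0.141], [0.02, -0.141, 0.99], [-1.0, -0.014, 0.019]]
wrist_force: [0.2, -1.2, -3.2]
gripper_width: 0.682
```

```bash
python3 go.py .552 -.0577 .0706 8; python3 - <<'E'
from h import *
for n in ['scene']:
    p=cap(n,n[0]+'4')
s=cv2.imread('pics/s4.png')
a=cv2.resize(s[230:400,160:360],None,fx=3.9,fy=3.4);cv2.imwrite('pics/s4c.png',a)
E
```

```text
t 15.45 p [ 0.5559 -0.0578  0.087 ] yaw -171.89 j [ 10.1  24.3 -19.7  -1.5 -45.1  -1. ] F [ 0.2 -1.2 -3.2] M [-0.03  0.12  0.07] w 0.682 xaxis [ 0.0116  0.0204 -0.9997]
tool shift [0.0163 0.0041 0.0003]
twist 0.11
```

View pics/s4c.png

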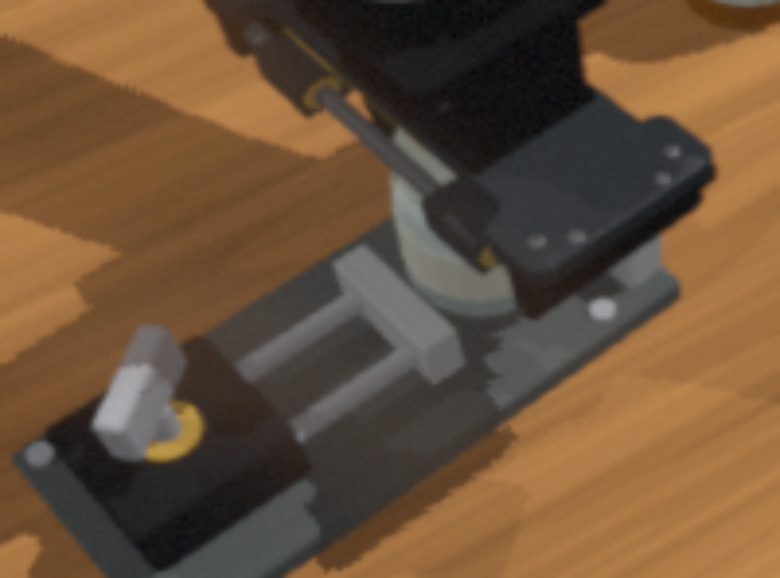

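Emit:
apply_moves(xyz=[[0.006,0.003,0],[0.005,0.001,0],[0.002,0,0],[0.001,0,0]], twist=[0,0,0,0], claw=[0.3,0.3,0.3,0.3])

```text
time_s: 15.9
tcp_pos: [0.5522, -0.0579, 0.0728]
ee_rot: [[0.014, -0.99, -0.142], [0.021, -0.141, 0.99], [-1.0, -0.016, 0.019]]
wrist_force: [-0.5, 0.2, -2.9]
gripper_width: 0.686
```

```bash
python3 go.py .552 -.0577 .0706 8
```

```text
t 15.9 p [ 0.5522 -0.0579  0.0728] yaw -171.88 j [ 10.2  25.1 -21.1  -1.5 -42.9  -0.9] F [-0.5  0.2 -2.9] M [-0.06  0.1   0.02] w 0.686 xaxis [ 0.0136  0.0207 -0.9997]
tool shift [0.0022 0.0002 0.0002]
twist 0.12
```

Emit:
apply_moves(xyz=[[0.002,0,0],[0.001,0,0]], twist=[0,0], claw=[0.3,0.3])

```text
time_s: 16.1
tcp_pos: [0.5524, -0.0584, 0.0713]
ee_rot: [[0.013, -0.99, -0.143], [0.019, -0.143, 0.99], [-1.0, -0.016, 0.017]]
wrist_force: [-3.1, -0.4, 7.9]
gripper_width: 0.689
```

```bash
python3 go.py .552 -.0577 .0706 8
```

```text
t 16.1 p [ 0.5524 -0.0584  0.0713] yaw -171.8 j [ 10.2  25.2 -21.2  -1.4 -42.7  -0.9] F [-3.1 -0.4  7.9] M [0.01 1.19 0.03] w 0.689 xaxis [ 0.0133  0.0193 -0.9997]
tool shift [0.0007 0.0004 0.0007]
twist 0.2
```

The jar has touched the plate: Fz went from −3 to +8 N. I'll open the fingers gently.

Emit:
apply_moves(xyz=[[0,0,0],[0,0,0],[0,0,0],[0,0,0],[0,0,0],[0,0,0],[0,0,0]], twist=[0,0,0,0,0,0,0], claw=[0.69,0.7,0.71,0.73,0.78,0.88,1])

```text
time_s: 16.8
tcp_pos: [0.5543, -0.0583, 0.0726]
ee_rot: [[0.017, -0.989, -0.144], [0.019, -0.143, 0.989], [-1.0, -0.02, 0.016]]
wrist_force: [0.3, -0.5, 1.4]
gripper_width: 0.884
```

```bash
python3 go.py .552 -.0577 .0706 8; python3 - <<'E'
from h import *
p=cap('scene','s5');cap('wrist','w5')
s=cv2.imread('pics/s5.png')
a=cv2.resize(s[230:400,160:360],None,fx=3.9,fy=3.4);cv2.imwrite('pics/s5c.png',a)
E
```

```text
t 16.8 p [ 0.5543 -0.0583  0.0726] yaw -171.75 j [ 10.2  25.1 -21.1  -1.3 -42.6  -0.9] F [ 0.3 -0.5  1.4] M [-0.1   0.12 -0.01] w 0.884 xaxis [ 0.0175  0.0192 -0.9997]
tool shift [0.002  0.0022 0.0009]
twist 0.25
```

View pics/s5c.png

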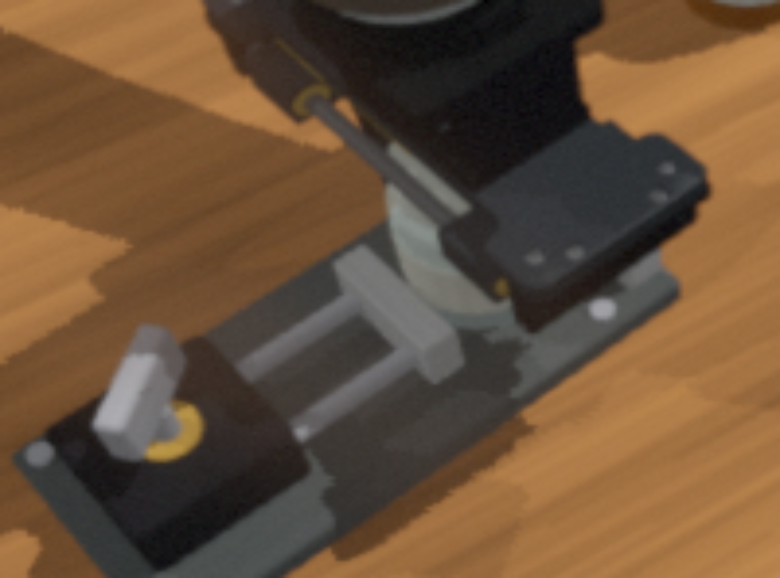

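View pics/w5.png

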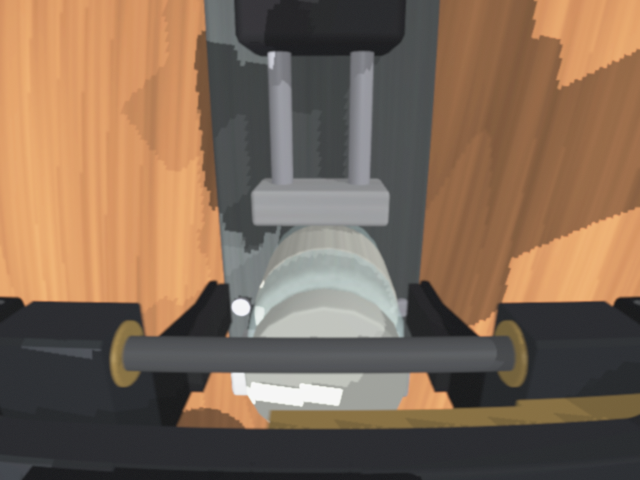

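The jar stands on the plate between the jaw and the fence and is free of the fingers. I'll go straight up.

Emit:
apply_moves(xyz=[[0,0.001,0],[-0.01,0,0],[-0.02,0,0],[-0.03,0,0],[-0.03,0,0],[-0.02,0,0],[0,0,0],[0,0,0]], twist=[0,0,0,0,0,0,0,0], claw=[1,1,1,1,1,1,1,1])

```text
time_s: 17.7
tcp_pos: [0.551, -0.061, 0.19]
ee_rot: [[0.019, -0.989, -0.144], [0.019, -0.144, 0.989], [-1.0, -0.021, 0.016]]
wrist_force: [0.1, -0.4, -0.7]
gripper_width: 0.999
```

```bash
python3 go.py .5723 -.2007 .19 47.5; python3 - <<'E'
from h import *
p=cap('scene','s6');cap('wrist','w6')
s=cv2.imread('pics/s6.png')
a=cv2.resize(s[230:400,160:360],None,fx=3.9,fy=3.4);cv2.imwrite('pics/s6c.png',a)
E
```

```text
t 17.7 p [ 0.551 -0.061  0.19 ] yaw -171.74 j [ 10.   17.  -13.8  -1.  -57.9  -1.2] F [ 0.1 -0.4 -0.7] M [-0.02  0.22  0.01] w 0.999 xaxis [ 0.0188  0.0187 -0.9996]
tool shift [-0.0022 -0.001  -0.1413]
twist -39.24
```

View pics/s6c.png

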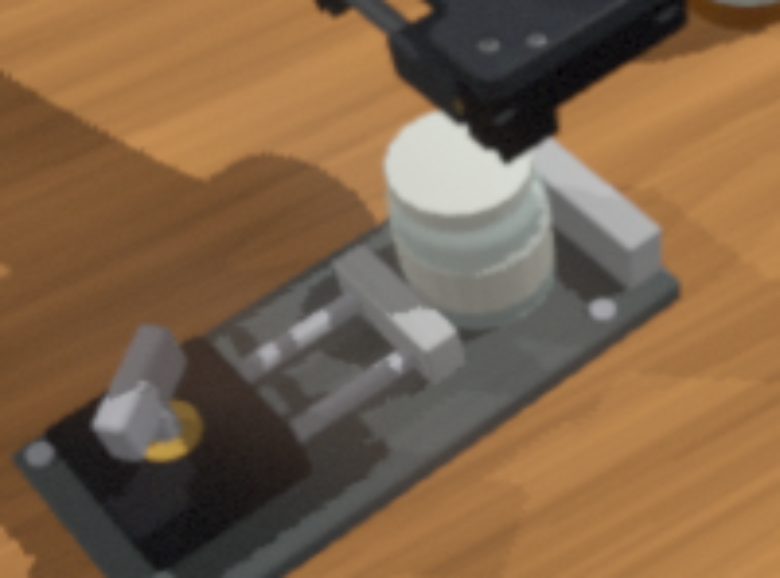

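View pics/w6.png

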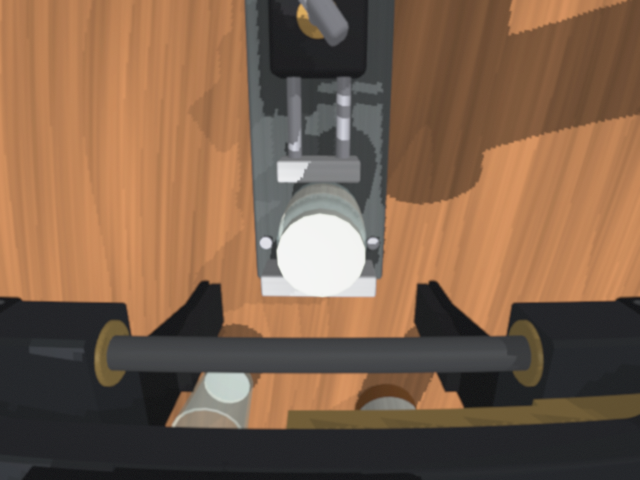

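The jar stands upright and centred at about (320,255) in the wrist view, with the wing at (320,18). I'll move over the wing and turn to match it.

Emit:
apply_moves(xyz=[[0,0,-0.02],[0,0,-0.03],[0,0,-0.035],[0,0,-0.03],[0,0,-0.02],[0,0,0],[0,0,0],[0,0,0],[0,0,0],[0,0,0],[0,0,0]], twist=[0,0,0,0,0,-8,-8,-8,-8,-7,0], claw=[1,1,1,1,1,1,1,1,1,1,1])

```text
time_s: 18.9
tcp_pos: [0.5635, -0.1992, 0.1686]
ee_rot: [[-0.016, -0.659, -0.752], [0.022, -0.752, 0.659], [-1.0, -0.006, 0.027]]
wrist_force: [0.2, 0.1, 0.4]
gripper_width: 1.001
```

```bash
python3 go.py .5723 -.2007 .19 47.5; python3 - <<'E'
from h import *
cap('wrist','w7');p=cap('scene','s7')
E
```

```text
t 18.9 p [ 0.5635 -0.1992  0.1686] yaw -131.26 j [ -4.6  23.2  -7.6  -1.4 -60.3  54. ] F [0.2 0.1 0.4] M [-0.12  0.11 -0.05] w 1.001 xaxis [-0.016   0.0224 -0.9996]
tool shift [-0.0216 -0.0048 -0.007 ]
twist 1.24
```

View pics/w7.png

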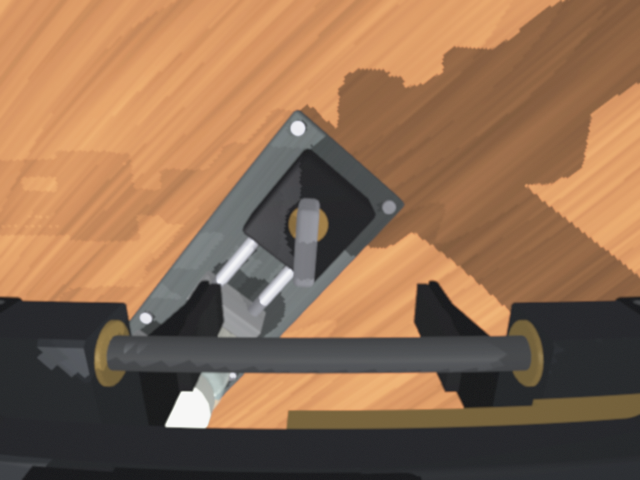

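```bash
python3 - <<'E'
import cv2
w=cv2.imread('pics/w7.png');cv2.imwrite('pics/w7c.png',cv2.resize(w[185:295,265:355],None,fx=5.4,fy=5.4,interpolation=cv2.INTER_CUBIC))
E
```

```text
(no output)
```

View pics/w7c.png

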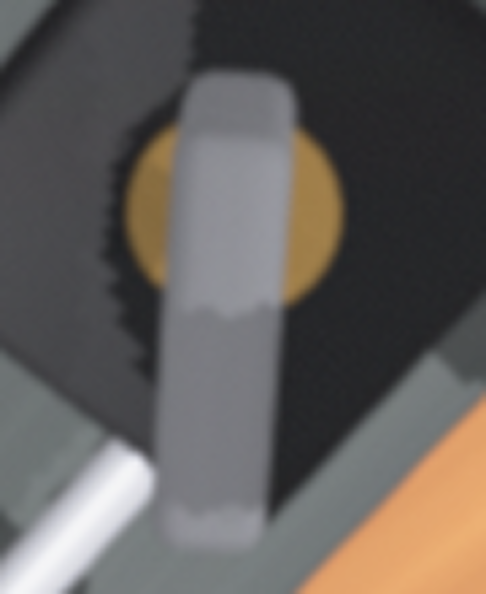

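```bash
python3 - <<'E'
from h import *
p=imaging.capture('wrist')
C=[(176,137),(293,140),(266,545),(155,545)]
P=np.array([onz(p,(a/5.4+264.6,b/5.4+184.6),.111) for a,b in C]);print(P.round(4),P.mean(0))
d=(P[0]+P[1]-P[2]-P[3])/2;print(np.linalg.norm(d),np.degrees(np.arctan2(d[1],d[0])),np.linalg.norm(P[0]-P[1]))
E
python3 go.py .5723 -.2007 .092 46.5
```

```text
[[ 0.5952 -0.2102  0.111 ]
 [ 0.5874 -0.2185  0.111 ]
 [ 0.5566 -0.1875  0.111 ]
 [ 0.5642 -0.1788  0.111 ]] [ 0.57585613 -0.19876578  0.111     ]
0.043914575369870576 -45.23177782485907 0.011432848687278315
t 19.05 p [ 0.5638 -0.1992  0.1693] yaw -131.38 j [ -4.6  23.1  -7.5  -1.4 -60.3  53.9] F [ 0.1 -0.7  0. ] M [-0.1   0.09  0.01] w 1.003 xaxis [-0.0148  0.0222 -0.9996]
tool shift [ 0.0771 -0.004  -0.0094]
twist 2.12
```

Emit:
apply_moves(xyz=[[0,-0.005,-0.009],[0.02,0,0],[0.02,0,0],[0.02,0,0],[0,0,0],[0,0,0],[0,0,0],[0,0,0]], twist=[3.1,0,0,0,0,0,0,0], claw=[0.5,0.5,0.5,0.5,0.5,0.5,0.5,0.5])

```text
time_s: 19.85
tcp_pos: [0.5753, -0.2005, 0.1098]
ee_rot: [[-0.01, -0.709, -0.705], [0.02, -0.705, 0.709], [-1.0, -0.007, 0.022]]
wrist_force: [-0.5, -0.5, -0.1]
gripper_width: 0.506
```

```bash
python3 go.py .574 -.2000 .092 45.5; python3 -c "
from h import *
cap('wrist','w8')"
```

```text
t 19.85 p [ 0.5753 -0.2005  0.1098] yaw -135.19 j [ -4.6  27.5 -10.   -1.4 -53.2  50.2] F [-0.5 -0.5 -0.1] M [-0.05  0.06 -0.03] w 0.506 xaxis [-0.0102  0.0205 -0.9997]
tool shift [0.0178 0.0007 0.0009]
twist -0.69
```

View pics/w8.png

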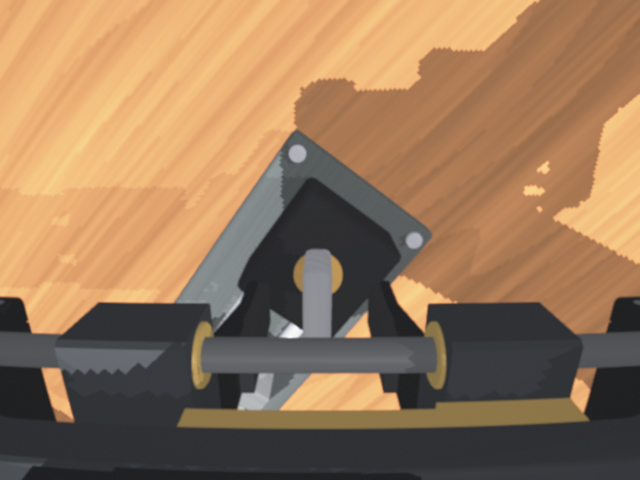

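The wing is now straight and centred between the fingers at about (318,290). I'll go down and close.

Emit:
apply_moves(xyz=[[0.01,0,0],[0.01,0,0],[0.001,0,0],[0,0,0],[0,0,0],[0,0,0],[0,0,0],[0,0,0],[0,0,0]], twist=[0,0,0,0,0,0,0,0,0], claw=[0.5,0.5,0.3,0.2,0.1,0,0,0,0])

```text
time_s: 20.8
tcp_pos: [0.5759, -0.1999, 0.0882]
ee_rot: [[-0.008, -0.71, -0.704], [0.02, -0.704, 0.709], [-1.0, -0.009, 0.02]]
wrist_force: [0.6, -0.8, -0.8]
gripper_width: 0.135
```

```bash
python3 go.py .574 -.2000 .092 45.5
```

```text
t 20.8 p [ 0.5759 -0.1999  0.0882] yaw -135.21 j [ -4.5  28.8 -11.3  -1.5 -50.4  50.2] F [ 0.6 -0.8 -0.8] M [-0.22  0.09 -0.02] w 0.135 xaxis [-0.0076  0.0203 -0.9998]
tool shift [-0.0038  0.0014  0.0014]
twist -0.71
```

Emit:
apply_moves(xyz=[[0,0,0],[0,0,0],[0,0,0],[0,0,0],[0,0,0],[0,0,0]], twist=[5,6,6,6,6,0], claw=[0,0,0,0,0,0])

```text
time_s: 21.4
tcp_pos: [0.5752, -0.2003, 0.0882]
ee_rot: [[-0.008, -0.967, -0.255], [0.02, -0.255, 0.967], [-1.0, 0.003, 0.021]]
wrist_force: [0.0, 0.6, -0.3]
gripper_width: 0.135
```

```bash
python3 go.py .575 -.2000 .092
```

```text
t 21.4 p [ 0.5752 -0.2003  0.0882] yaw -165.22 j [ -4.5  28.8 -11.3  -1.4 -50.4  20.2] F [ 0.   0.6 -0.3] M [ 0.04 -0.06 -0.07] w 0.135 xaxis [-0.0084  0.0197 -0.9998]
tool shift [-0.0037  0.0001  0.0005]
```

Emit:
apply_moves(xyz=[[0,0,0],[0,0,0],[0,0,0],[0,0,0],[0,0,0],[0,0,0],[0,0,0],[0,0,0],[0,0,0],[0,0,0],[0,0,0]], twist=[6,7,7,7,7,7,7,7,7,7,0], claw=[0,0,0,0,0,0,0,0,0,0,0])

```text
time_s: 22.5
tcp_pos: [0.5736, -0.1997, 0.0883]
ee_rot: [[-0.007, -0.569, 0.822], [0.021, 0.822, 0.569], [-1.0, 0.022, 0.006]]
wrist_force: [-0.6, -0.0, -1.3]
gripper_width: 0.133
```

```bash
python3 go.py .575 -.2000 .092;python3 - <<'E'
from h import *
p=cap('scene','s9');cap('wrist','w9')
s=cv2.imread('pics/s9.png')
a=cv2.resize(s[230:400,160:360],None,fx=3.9,fy=3.4);cv2.imwrite('pics/s9c.png',a)
E
```

```text
t 22.5 p [ 0.5736 -0.1997  0.0883] yaw 124.69 j [ -4.5  28.7 -11.6  -1.6 -50.3 -49.8] F [-0.6 -0.  -1.3] M [-0.33 -0.28 -0.04] w 0.133 xaxis [-0.0072  0.0215 -0.9997]
tool shift [-0.0037 -0.001   0.001 ]
```

View pics/s9c.png

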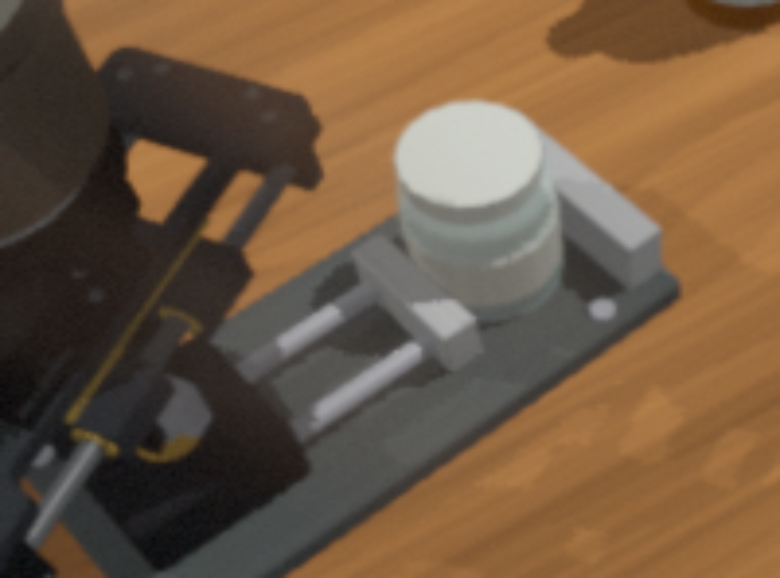

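Emit:
apply_moves(xyz=[[0,0,0],[0,0,0],[0,0,0],[0,0,0],[0,0,0]], twist=[6,6,6,5,3], claw=[0,0,0,0,0])

```text
time_s: 23.1
tcp_pos: [0.5732, -0.1991, 0.0883]
ee_rot: [[-0.008, -0.154, 0.988], [0.022, 0.988, 0.154], [-1.0, 0.023, -0.005]]
wrist_force: [-0.9, 0.8, -1.3]
gripper_width: 0.137
```

```bash
python3 go.py .575 -.2000 .092
```

```text
t 23.1 p [ 0.5732 -0.1991  0.0883] yaw 98.84 j [ -4.5  28.6 -11.6  -1.6 -50.3 -75.7] F [-0.9  0.8 -1.3] M [-0.29 -0.19  0.08] w 0.137 xaxis [-0.008   0.0217 -0.9997]
tool shift [-0.0038 -0.0011  0.0016]
```

Emit:
apply_moves(xyz=[[0,0,0],[0,0,0]], twist=[3,3], claw=[0,0])

```text
time_s: 23.3
tcp_pos: [0.5732, -0.1989, 0.0883]
ee_rot: [[-0.008, -0.054, 0.999], [0.021, 0.998, 0.054], [-1.0, 0.022, -0.007]]
wrist_force: [-1.2, 0.8, -0.9]
gripper_width: 0.142
```

```bash
python3 go.py .575 -.2000 .092
```

```text
t 23.3 p [ 0.5732 -0.1989  0.0883] yaw 93.1 j [ -4.5  28.6 -11.6  -1.5 -50.3 -81.4] F [-1.2  0.8 -0.9] M [-0.05 -0.15  0.55] w 0.142 xaxis [-0.0084  0.0214 -0.9997]
tool shift [-0.0038 -0.0011  0.0017]
```

Emit:
apply_moves(xyz=[[0,0,0],[0,0,0],[0,0,0]], twist=[3,2,1], claw=[0,0,0])

```text
time_s: 23.6
tcp_pos: [0.5732, -0.1988, 0.0883]
ee_rot: [[-0.01, 0.036, 0.999], [0.02, 0.999, -0.036], [-1.0, 0.019, -0.011]]
wrist_force: [-0.5, 0.5, -1.1]
gripper_width: 0.146
```

```bash
python3 go.py .575 -.2000 .092
```

```text
t 23.6 p [ 0.5732 -0.1988  0.0883] yaw 87.91 j [ -4.4  28.6 -11.6  -1.4 -50.4 -86.8] F [-0.5  0.5 -1.1] M [-0.13 -0.09  0.82] w 0.146 xaxis [-0.0099  0.0196 -0.9998]
tool shift [-0.0037 -0.001   0.0018]
```

The screw is seated: the torque rose to 0.8 N m near the expected yaw of 94.7°. I'll back it off to a tool yaw of about 184.7° (−175.3°).

Emit:
apply_moves(xyz=[[0,0,0],[0,0,0],[0,0,0],[0,0,0],[0,0,0],[0,0,0],[0,0,0],[0,0,0],[0,0,0],[0,0,0],[0,0,0],[0,0,0]], twist=[-5,-7,-8,-8,-8,-8,-8,-8,-8,-8,-8,-6], claw=[0,0,0,0,0,0,0,0,0,0,0,0])

```text
time_s: 24.8
tcp_pos: [0.5748, -0.2002, 0.0883]
ee_rot: [[-0.009, -0.999, -0.044], [0.018, -0.045, 0.999], [-1.0, 0.009, 0.018]]
wrist_force: [-0.1, 0.5, -1.4]
gripper_width: 0.135
```

```bash
python3 go.py .575 -.2000 .092
```

```text
t 24.8 p [ 0.5748 -0.2002  0.0883] yaw -177.44 j [ -4.5  28.8 -11.4  -1.3 -50.4   7.8] F [-0.1  0.5 -1.4] M [-0.15  0.02 -0.09] w 0.135 xaxis [-0.0093  0.0176 -0.9998]
tool shift [-0.0037 -0.0001  0.0003]
```

Emit:
apply_moves(xyz=[[0,0,0],[0,0,0],[0,0,0],[0,0,0]], twist=[-2,0,0,0], claw=[0,0,0,0])

```text
time_s: 25.2
tcp_pos: [0.5749, -0.2002, 0.0883]
ee_rot: [[-0.01, -0.996, -0.084], [0.018, -0.084, 0.996], [-1.0, 0.008, 0.019]]
wrist_force: [0.0, 0.3, -1.0]
gripper_width: 0.132
```

```bash
python3 go.py .575 -.2000 .092;python3 - <<'E'
from h import *
p=cap('scene','s10');cap('wrist','w10')
t=cap('top','t10')
s=cv2.imread('pics/s10.png')
a=cv2.resize(s[230:400,160:360],None,fx=3.9,fy=3.4);cv2.imwrite('pics/s10c.png',a)
for pp,n in((p,'scene'),(t,'top')):
  for o in imaging.regions_of('jar_center',pp)[:1]: print(n,o['p'],o['centre'])
E
```

```text
t 25.2 p [ 0.5749 -0.2002  0.0883] yaw -175.19 j [ -4.5  28.8 -11.4  -1.3 -50.4  10.1] F [ 0.   0.3 -1. ] M [-0.07  0.08 -0.  ] w 0.132 xaxis [-0.0097  0.018  -0.9998]
tool shift [-0.0037 -0.0001  0.0003]
scene 0.72 [282.8, 290.2]
top 0.19 [428.2, 248.7]
```

View pics/s10c.png

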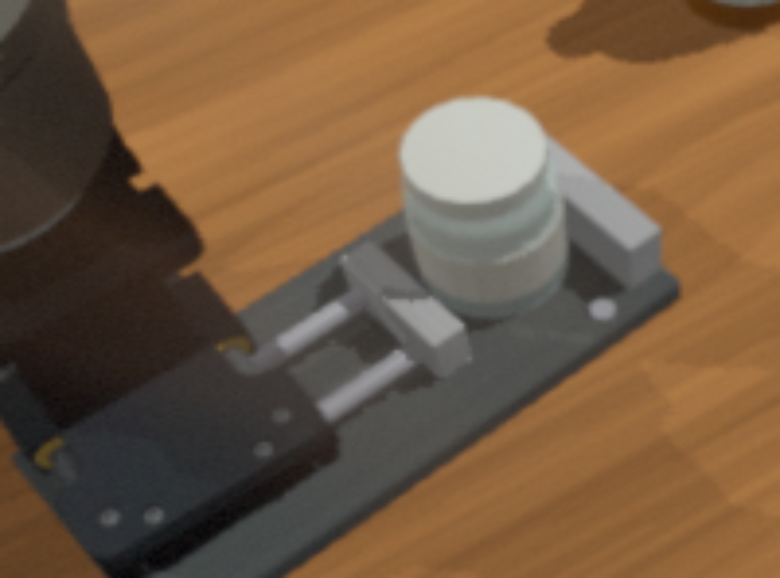

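View pics/t10.png

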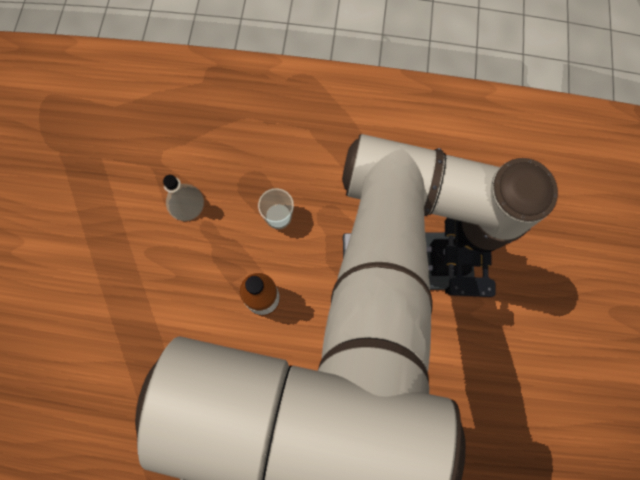

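The scene shows the jar upright between the fence and the retracted jaw, with its cap centre at about (281.5,275). In the top view the bottle, flask and beaker are at their original pixels. I'll do a last numeric check and hand in.

```bash
python3 - <<'E'
from h import *
p=imaging.capture('scene')
X=onz(p,(474/3.9+160,155/3.4+230),.113);d=X[:2]-[.5617,-.1265];a=np.radians(8.09)
print('jar clamp xy',np.cos(a)*d[0]+np.sin(a)*d[1],-np.sin(a)*d[0]+np.cos(a)*d[1])
print(r.sense()['gripper_width'],r.sense()['joint_velocities'].round(2))
print(job.finish_job())
E
```

```text
jar clamp xy 0.001570138280950574 0.07523706774676266
0.1331750539761995 [-0.02  0.07 -0.08 -0.02  0.05 -0.04]
the job is handed in; nothing more can be done
None
```

The jar is standing on the clamp plate between fence and jaw, the thumbscrew was seated and backed off a quarter turn, and I handed the job in still gripping the wing, at about 25 s on the robot's clock. The hand-in reported no verdict.

My last checks before handing in:
- **Jar:** upright and clear of the fingers, at about x = +2 mm, y = 75 mm in the clamp's frame (from the scene camera).
- **Thumbscrew:** turned clockwise until the torque rose to 0.8 N m, close to the angle where I expected the stop. It now stands at about 1.63 rad, worked out from the tool's angle rather than read directly.
- **Grip on the wing:** the fingers hold at 11.6 mm opening (the wing is 12 mm thick), with almost no torque on the tool and the arm still. Finger force itself was not measured.
- **Other glassware:** bottle, flask and beaker are at the same place in the top view as at the start.

**Checks that disagreed:**
- **Tool tilt:** the tool drifted up to about 4° off vertical during the long moves. The jar therefore met the plate slightly tilted and settled upright when I opened the fingers.
- **Wing angle:** the starting wing angle differed by about 3° between the top and wrist cameras, so I used a value near the wrist reading.
- **Top view at the end:** the arm hid the jar there, so that network reading (confidence 0.19) was not used.

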